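Tare the engraver's scale and load the medallions

ROBOT

A 7-joint arm with a two-finger parallel gripper is mounted at the origin on the work surface. World frame = base frame: x ahead of the robot, y to its left, z up, the work surface at z = 0. Lengths are in m, angles in rad, forces in N, time in s.
With the tool pointing down it reaches from about 0.4 to 0.925 m from the base axis. Payload 4.1 kg.
Tool frame: the origin (TCP) lies midway between the tips of the shut fingers; the grasp point (between the pads) lies 19 mm behind it; z points along the fingers, y is the line along which they close (so a half turn about z gives the same grasp; the last joint's range is limited). The gripper opens to 85 mm and grips with 20 to 120 N. Pads are 22 mm wide; open, the fingers measure 114 mm over their backs; the gripper's body (76 mm by 85 mm) begins 54 mm behind the grasp point. The pads swing forward as they close: fully open they stand 13 mm farther back than shut.
Start: joints at [1.117, 0.398, 0.045, 1.537, -0.019, 1.207, -0.051], TCP at [0.226, -0.61, 0.231] pointing down, gripper open.
Joint ranges: [-2.82, 2.82], [-0.49, 2.23], [-1.37, 1.46], [0, 2.46], [-1.36, 4.5], [0.23, 2], [-2.94, 2.94]. Speed limits (rad/s): [2.57, 2.57, 3.14, 3.14, 3.14, 3.14, 3.14].

INTERFACE

Orientations are given as a 3x3 rotation matrix whose columns are the frame's x, y, z axes.
In Python, from station import status, eyes, ticket gives the robot as it stands. The module is installed in compiled form; this text tells all that it offers.
- The arm moves only by the shell command python3 -m crank 'ROWS' [FORCE]. ROWS is JSON, a list of rows, each an object with "travel": the shift along the tool's x, y, z in mm, a list of three; "roll": the turn about the tool's z in degrees; "grip": the finger opening in mm, from 0 to 85.4. A call has 1 to 8 rows; each row is the pose to reach, as a shift and turn from the pose commanded when the call began, along the tool's axes at that moment; what a row does not reach only later rows make up. A row lasts 1/8 s, in which the tool goes at most 62.5 mm and 10.7 degrees, less where a joint would pass 70% of its speed; a pose out of reach is approached as far as the arm can. A call with a gripper value outside its range is refused whole. The fingers move at their own pace and stop on an object; FORCE is the grip in N (left out, the last holds). Time passes only in rows, so rows that repeat a pose let the fingers close. It gives the time, the measured TCP pose, the force, the opening and the grip force at its end, in the units of the state.
- status.observe(): the state, without advancing time (a new reading comes with each control period).
- eyes.read_camera(name): name is "scene" or "top"; returns (picture, depth): 384x512x3 uint8, blue, green, red; 384x512 float32, m along the optical axis (not along the pixel's ray), 0 where there is no reading.
- eyes.camera_model(name): a dict with "vfov" (degrees; the focal length in pixels is half the picture's height over the tangent of half this angle, whatever the lens; pixels are square), "cx", "cy" (the principal point, pixels), "rvec" (rotation vector, rad) and "tvec" (3), from world to camera coordinates, as OpenCV has them. Camera axes: x right, y down, z forward; pixel columns grow to the right and rows downward; lengths in m; the calibration is good to about 2 mm. A picture is of the moment at which its call begins. camera_model takes no time and is no camera call.
- ticket.sign_off(): hands the job in; it is judged then, once.
Trained networks look in the newest picture that a camera, given by its name, has taken for a name from the list of things; names that differ only in an ending like _2 or _b are one class to them, and where a whole thing is asked for, a point or a joint stands for the part that bears it (a point fixed in the world has none). Each returns a list of dicts, best first, with "p" (0 to 1); they miss things now and then, are a little off and sometimes report something else, mostly with a low value. They report only what shows in the picture. A call takes as long as a camera call. They do not tell look-alikes from the thing itself.
- eyes.cut_out(name, camera): "mask" (384x512 bool, what is visible of it) and "uv" ([column, row] in pixels, amid what is visible of it).
- eyes.pinpoint(name, camera): "uv" ([column, row] in pixels: a listed point, or the origin of a listed thing).
The state is a dict: "t": time; "qpos": joint angles; "qvel": joint speeds; "joint_efforts": joint torques, N m; "position": TCP position; "tool_rot": TCP orientation; "force": force on the tool from outside, world axes, zero at the start; "wrist_torque": the same for the moment, N m; "finger_gap": finger opening in m; "gripper_force": force on a finger pad.
Only numpy, scipy, OpenCV 4.12 (cv2) and the standard library are available. Lean on these libraries where they do the work, as an engineer would, in place of code of your own. Each camera call takes 0.05 s, during which the arm holds its last target. There are 200 camera calls.

TASK

Get the medallions ready for weighing: fold the scale's cover open until it stands upright by itself, move the check weight from the pan into its wooden dish, and then, with the pan still empty, turn the tare knob until its pointer reads zero. Lay every brass medallion from the slab flat on the pan, side by side and not stacked, and only when they are all in fold the cover fully shut. Leave the gravers and the locket where they lie.

Things in the scene. Friction and masses are not known exactly. Their poses are not given: they have to be found in the camera images.
- scale: Grey bench scale, fixed. Origin on the table under the pan's middle; x away from the robot, y to its left. Base 200 (x) by 335 mm (y), top 45 mm up, from y = +120 to -215 mm. On it a chamber of clear walls 4 mm thick, 150 (x) by 220 mm (y) inside, centred on the origin, wall tops 95 mm above the table. The tare knob stands on the base right of the chamber, at y = -178 mm.
- pan (a point): Middle of the flat steel pan that fills the floor of the chamber, 50 mm above the table, 45 mm below the wall tops. Its axes are those of the scale.
- cover (a joint): Angle (rad) of the clear metal-framed cover of the chamber about its far edge: 0 shut and level, 1.57 upright, 1.95 its stop, leaning away from the robot. The hinge is stiff (0.4 N m of friction): it stays where it is left and must be moved all the way. The flat panel is 228 mm wide and reaches 164 mm from the hinge. Starts shut or slightly ajar.
- cover_hinge (a point): Middle of the cover's hinge line, 85 mm beyond the pan's middle, 99 mm above the table; the hinge line lies along the scale's y.
- cover_bar (a point): Middle of the cover's handle: a round bar, 10 mm diameter, 84 mm long, parallel to the hinge and 207 mm from it, in the plane of the panel, held 44 mm clear of the panel's free edge by an arm at each end (a D-shaped loop). The bar can turn between gripping fingers.
- tare_knob (a joint): Angle (rad) of the tare knob about the vertical: 0 when its white pointer stands at the long zero tick on the side of the dial nearest the robot (the scale's -x); grows anticlockwise seen from above. Stops at -0.5 and 2.9. It stays where it is left (friction 0.05 N m).
- knob_grip (a point): On the knob's axis, 65 mm above the table, in the middle of its grip: an upright black bar 44 mm long (the knob's own x), 11 mm thick (its y), from 54 to 76 mm above the table, over a round bezel of 52 mm diameter. The white pointer is at the bar's -x end. This frame turns with the knob.
- weight: Brass check weight, a cylinder 32 mm in diameter and 22 mm high with a knob of 16 mm diameter on top, 38 mm high in all, about 160 g. Origin at the centre of its underside, z up. Starts standing on the pan.
- dish: Open square wooden dish for the check weight, fixed on the table to the right of the scale, 110 by 110 mm outside, walls 6 mm thick and 22 mm high, floor 6 mm thick. Origin on the table under its middle.
- slab: Dark octagonal engraver's slab, fixed, 220 by 220 mm and 10 mm thick, to the left of the scale. Origin on the table under its middle.
- medal1: Round brass medallion, a plain disc 36 mm in diameter and 8 mm thick, about 60 g. Origin at the centre of the disc (4 mm above whatever it lies on), z along the disc's axis. Starts lying on the dark slab. May be absent (None from the start).
- medal2: Round brass medallion, a plain disc 36 mm in diameter and 8 mm thick, about 60 g. Origin at the centre of the disc (4 mm above whatever it lies on), z along the disc's axis. Starts lying on the dark slab. May be absent (None from the start).
- medal3: Round brass medallion, a plain disc 36 mm in diameter and 8 mm thick, about 60 g. Origin at the centre of the disc (4 mm above whatever it lies on), z along the disc's axis. Starts lying on the dark slab. May be absent (None from the start).
- medal4: Round brass medallion, a plain disc 36 mm in diameter and 8 mm thick, about 60 g. Origin at the centre of the disc (4 mm above whatever it lies on), z along the disc's axis. Starts lying on the dark slab. May be absent (None from the start).
- graver1: Bystander: graver with dark mushroom handle, 120 mm long, lying on the table. Origin under its middle.
- graver2: Bystander: graver with a lighter handle, 120 mm long, lying on the table. Origin under its middle.
- locket: Bystander: dark locket with a pale blue face, 52 mm across, 7 mm thick, with a small square loop, lying on the table. Not a medallion. Origin under the middle of the disc.
Mind the look-alikes: they are no part of the job. Leave any pink or red look-alike of the medal1 alone.

How it is judged:
By the outcome, as a careful person would: the job done as asked, in the order asked, and still so for the second after the job is handed in, with the robot touching nothing.
Of medal1, medal2, medal3, medal4 only 2 to 4 are there at a start; the rules pass over those that are not, and their reading is None.
At some moment in a run one of medal1, medal2, medal3, medal4 may be knocked a few centimetres aside while the robot is not near it.
Once in a run the grip may slacken for a moment while it holds something.
It also fails if it takes over 210 s, if anything falls off the work surface, if the arm or the gripper's body presses on something with over 40 N, if the wrist force passes 120 N, or if a joint passes its speed limit or range.

## Working session

There is one attempt and no reset: what is moved stays moved. The work goes in short steps, Python scripts to look and compute and a shell command to move; the robot and the scene stay as the last step left them, time stands still between calls to the robot, and variables do not carry over. Pictures are saved under pics/ and viewed, at most 14 in all, crops included, and the job is handed in when it is done.

```bash
mkdir -p pics; cat > h.py <<'E'
import numpy as np, cv2
from station import status, eyes, ticket
def cam(n):
    m=eyes.camera_model(n); f=192/np.tan(np.radians(m["vfov"])/2)
    R=cv2.Rodrigues(np.array(m["rvec"],float))[0]; return f,m["cx"],m["cy"],R,np.array(m["tvec"],float).ravel()
def ray(n,uv,z):
    "world point on pixel ray at height z"
    f,cx,cy,R,t=cam(n); d=R.T@np.array([(uv[0]-cx)/f,(uv[1]-cy)/f,1]); o=-R.T@t
    return o+d*(z-o[2])/d[2]
def deproj(n,uv,dep):
    f,cx,cy,R,t=cam(n); return R.T@(np.array([(uv[0]-cx)/f,(uv[1]-cy)/f,1])*dep-t)
def proj(n,p):
    f,cx,cy,R,t=cam(n); c=R@np.array(p)+t; return np.array([cx+f*c[0]/c[2],cy+f*c[1]/c[2]])
def totool(d):
    "world shift (m) -> tool mm"
    return np.round(status.observe()["tool_rot"].T@np.array(d)*1000,1)
E
python3 - <<'E'
from h import *
np.set_printoptions(precision=3,suppress=True)
s=status.observe(); print(s)
for n in("top","scene"):
    p,d=eyes.read_camera(n); cv2.imwrite(f"pics/{n}0.png",p); np.save(f"{n}d.npy",d)
    f,cx,cy,R,t=cam(n); print(n,eyes.camera_model(n),-R.T@t)
for n in "scale pan cover_hinge cover_bar knob_grip weight dish slab medal1 graver1 graver2 locket".split():
    r=eyes.pinpoint(n,"top"); print(n,[(np.round(a["uv"],1).tolist(),round(a["p"],2)) for a in r][:6])
E
```

```text
{'t': 0.0, 'qpos': array([ 1.117,  0.399,  0.045,  1.538, -0.019,  1.207, -0.051]), 'qvel': array([-0.001,  0.002, -0.   , -0.001, -0.002,  0.003, -0.   ]), 'joint_efforts': array([ -0.001, -47.512,   1.365, -25.422,   0.012,   0.01 ,   0.   ]), 'position': array([ 0.226, -0.609,  0.23 ]), 'tool_rot': array([[ 0.938,  0.347, -0.001],
       [ 0.348, -0.938,  0.002],
       [-0.   , -0.002, -1.   ]]), 'force': array([0.122, 0.18 , 0.569]), 'wrist_torque': array([-0.009,  0.016, -0.028]), 'gripper_force': 0.0, 'finger_gap': 0.08557254106875598}
top {'vfov': 51.816184287390264, 'cx': 258.24075670857826, 'cy': 189.8984453415279, 'rvec': array([ 2.146, -2.153,  0.176]), 'tvec': array([-0.026,  0.493,  1.109])} [ 0.321 -0.013  1.171]
scene {'vfov': 56.34127699727063, 'cx': 255.8138138551204, 'cy': 190.17250159801654, 'rvec': array([ 2.073,  1.052, -0.477]), 'tvec': array([-0.305, -0.196,  1.358])} [ 1.112 -0.446  0.735]
scale [([244.8, 163.0], 0.62)]
pan []
cover_hinge [([241.1, 124.2], 0.71), ([362.9, 133.4], 0.41)]
cover_bar [([247.4, 193.0], 0.63)]
knob_grip [([306.6, 152.4], 0.82)]
weight [([378.2, 187.7], 0.34)]
dish [([383.5, 188.1], 0.96)]
slab [([147.1, 196.3], 0.63), ([378.4, 188.0], 0.28)]
medal1 [([131.9, 213.4], 0.65), ([193.9, 251.4], 0.52), ([154.6, 182.2], 0.48), ([116.6, 260.9], 0.47), ([132.5, 184.0], 0.46), ([168.4, 204.0], 0.45)]
graver1 [([364.3, 131.5], 0.71), ([209.4, 210.5], 0.71)]
graver2 [([364.3, 131.5], 0.71), ([209.4, 210.5], 0.71)]
locket [([173.0, 126.5], 0.77)]
```

```bash
python3 - <<'E'
import cv2
a=cv2.imread("pics/top0.png"); cv2.imwrite("pics/top0c.png",cv2.resize(a[90:300,80:440],(800,467),interpolation=cv2.INTER_CUBIC))
b=cv2.imread("pics/scene0.png"); cv2.imwrite("pics/scene0b.png",cv2.resize(b,(800,600)))
E
```

```text
(no output)
```

View pics/top0c.png

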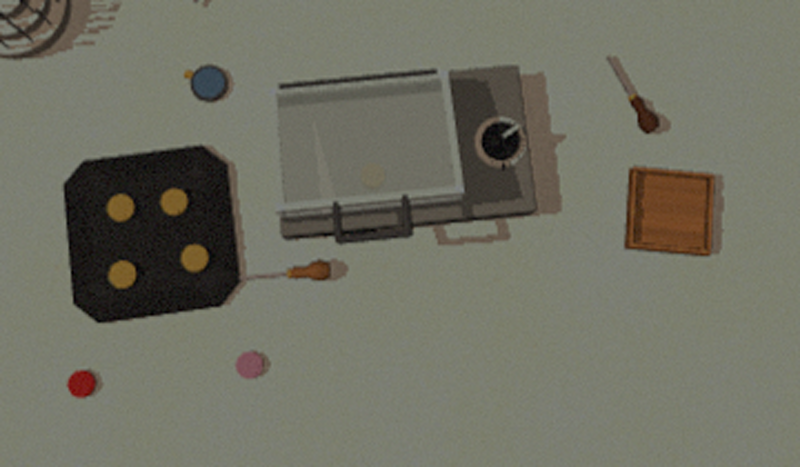

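View pics/scene0b.png

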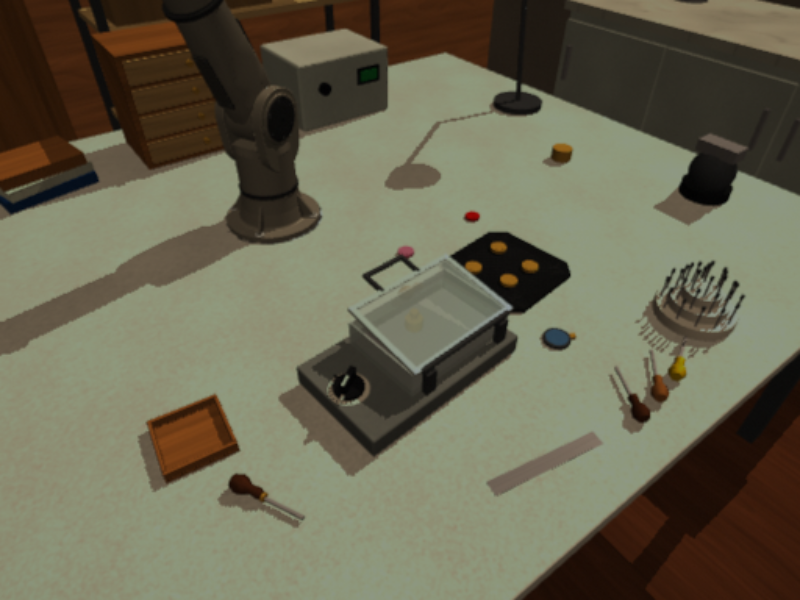

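The pictures show four brass medallions on the slab (top crop pixels 120,208; 174,202; 122,274; 194,258). The pink (251,365) and red (82,384) discs lie on the table and are the look-alikes to leave. The cover is slightly ajar, with its bar at crop (373,238). The weight is in the chamber, the knob is at (501,141), and the dish is at right (670,211).

```bash
cat >> h.py <<'E'
SC=None
import json,os
if os.path.exists("sc.json"): SC=json.load(open("sc.json"))
def S(l):
    "scale local -> world"
    x,y,a=SC; c,s=np.cos(a),np.sin(a); return np.array([x+c*l[0]-s*l[1],y+s*l[0]+c*l[1],l[2]])
E
python3 - <<'E'
from h import *
from scipy.optimize import least_squares
import json
np.set_printoptions(precision=4,suppress=True)
cr=lambda x,y:np.array([80+x/2.2222,90+y/2.2222])
obs=[((.1,-.215,.045),cr(519,67)),((-.1,-.215,.045),cr(535,213)),((-.1,.12,.045),cr(282,237)),((0,-.178,.065),[306.6,152.4]),((.085,0,.099),[241.1,124.2])]
def w(p,l):
    c,s=np.cos(p[2]),np.sin(p[2]); return [p[0]+c*l[0]-s*l[1],p[1]+s*l[0]+c*l[1],l[2]]
g=lambda p:np.concatenate([proj("top",w(p,l))-o for l,o in obs])
r=least_squares(g,[.4,0,0]); print("scale",r.x,r.fun.reshape(-1,2)); json.dump(r.x.tolist(),open("sc.json","w"))
import h; h.SC=r.x.tolist()
# bar triangulation + angle
eyes.read_camera("scene"); 
b2=eyes.pinpoint("cover_bar","scene"); print("bar scene",b2); k=eyes.pinpoint("knob_grip","scene"); print(k[:1])
for a in np.arange(0,.6,.05):
    P=S((.085-.207*np.cos(a),0,.099+.207*np.sin(a))); print(round(a,2),proj("top",P),proj("scene",P),P)
d=np.load("topd.npy")
print("dish",ray("top",[383.5,188.1],.0),ray("top",[383.5,188.1],.006)); print("slab",ray("top",[147.1,196.3],0))
for u in [cr(120,208),cr(174,202),cr(122,274),cr(194,258)]: print("medal",ray("top",u,.018))
wu=cr(372,177); print("weight",ray("top",wu,.075),[S((0,0,.05))])
kt=S((0,-.178,.076)); 
print("pointer end",ray("top",cr(520,126),.07),"axis",kt)
print("rightscene",ray("top",cr(300,270),.01),ray("top",cr(251,365),.0))
E
```

```text
scale [0.5831 0.0118 0.0879] [[ 0.2912 -0.4041]
 [ 0.9009  0.1982]
 [-1.0291 -0.2227]
 [-0.5388 -0.5052]
 [ 0.3855  0.8719]]
bar scene [{'uv': [243.4, 170.6], 'p': 0.85}, {'uv': [336.9, 170.8], 'p': 0.29}]
[{'uv': [222.5, 242.9], 'p': 0.87}]
0.0 [247.981  197.8024] [245.3062 179.8803] [0.4616 0.0011 0.099 ]
0.05 [247.9226 197.2108] [245.3188 177.0525] [0.4619 0.0011 0.1093]
0.1 [247.8463 196.4189] [245.4512 174.2795] [0.4626 0.0012 0.1197]
0.15 [247.7517 195.4232] [245.7057 171.5672] [0.4639 0.0013 0.1299]
0.2 [247.6386 194.2208] [246.0846 168.9218] [0.4657 0.0015 0.1401]
0.25 [247.5068 192.8094] [246.5902 166.3496] [0.468  0.0017 0.1502]
0.3 [247.3562 191.1875] [247.2246 163.8573] [0.4708 0.0019 0.1602]
0.35 [247.1866 189.3542] [247.9898 161.4517] [0.4741 0.0022 0.17  ]
0.4 [246.9982 187.3099] [248.8878 159.1399] [0.4779 0.0025 0.1796]
0.45 [246.7911 185.0554] [249.9201 156.9291] [0.4821 0.0029 0.189 ]
0.5 [246.5654 182.593 ] [251.0883 154.8267] [0.4869 0.0033 0.1982]
0.55 [246.3216 179.9257] [252.3937 152.8404] [0.492  0.0038 0.2072]
dish [ 0.503  -0.4054  0.    ] [ 0.5021 -0.4034  0.006 ]
slab [0.4799 0.3027 0.    ]
medal [0.5153 0.3377 0.018 ]
medal [0.5232 0.2667 0.018 ]
medal [0.4276 0.3314 0.018 ]
medal [0.4484 0.2379 0.018 ]
weight [0.545 0.003 0.075] [array([0.5831, 0.0118, 0.05  ])]
pointer end [ 0.6128 -0.188   0.07  ] axis [ 0.5988 -0.1655  0.076 ]
rightscene [0.4329 0.0993 0.01  ] [0.309 0.163 0.   ]
```

```bash
cat >> h.py <<'E'
def go(p,ydeg):
    "travel mm and roll deg to reach TCP p with tool y at world angle ydeg (mod 180)"
    s=status.observe(); R=s["tool_rot"]; a=np.degrees(np.arctan2(R[1,1],R[0,1]))
    r=-((ydeg-a+90)%180-90)
    print("at",np.round(s["position"],4),"y",round(a,1),"travel",totool(np.array(p)-s["position"]),"roll",round(r,1),"q7",round(s["qpos"][6],2),"t",round(s["t"],2))
E
python3 -c "
from h import *
go((.465,.0015,.25),5.04)"
```

```text
at [ 0.2259 -0.6095  0.2314] y -69.7 travel [ 436.5 -489.8  -18.7] roll -74.7 q7 -0.05 t 0.85
```

```bash
R='{"travel":[436,-490,-19],"roll":-74.7,"grip":30}'
python3 -m crank '[{"travel":[436,-490,-19],"roll":-74.7,"grip":30},{"travel":[436,-490,-19],"roll":-74.7,"grip":30},{"travel":[436,-490,-19],"roll":-74.7,"grip":30},{"travel":[436,-490,-19],"roll":-74.7,"grip":30},{"travel":[436,-490,-19],"roll":-74.7,"grip":30},{"travel":[436,-490,-19],"roll":-74.7,"grip":30},{"travel":[436,-490,-19],"roll":-74.7,"grip":30},{"travel":[436,-490,-19],"roll":-74.7,"grip":30}]' 40
python3 -c "
from h import *
go((.465,.0015,.25),5.04)"
```

```text
t: 1.85
position: [0.4082, -0.1422, 0.2463]
tool_rot: [[-0.088, 0.996, 0.001], [0.996, 0.088, -0.001], [-0.001, 0.001, -1.0]]
force: [1.4, -0.4, -0.5]
finger_gap: 0.0303
gripper_force: 0.0
at [ 0.4082 -0.1422  0.2463] y 5.1 travel [138.1  69.3  -3.8] roll 0.0 q7 0.33 t 1.85
```

```bash

python3 -m crank '[{"travel":[138,69,0],"roll":0,"grip":30},{"travel":[138,69,0],"roll":0,"grip":30},{"travel":[138,69,0],"roll":0,"grip":30},{"travel":[138,69,0],"roll":0,"grip":30}]' 40
python3 - <<'E'
from h import *
P=(.465,.0015,.117)
go(P,5.04)
for n in("top","scene"):
    p,d=eyes.read_camera(n); c=p[120:240,180:320] if n=="top" else p[90:250,150:350]
    cv2.imwrite(f"pics/{n}1.png",cv2.resize(c,(700,560) if n=="scene" else (700,600)))
    print(n,[(a["uv"],a["p"]) for a in eyes.pinpoint("cover_bar",n)],proj(n,status.observe()["position"]))
E
```

```text
t: 2.35
position: [0.4648, 0.0023, 0.2461]
tool_rot: [[-0.093, 0.996, 0.001], [0.996, 0.093, 0.001], [0.001, 0.001, -1.0]]
force: [-0.4, -0.1, -0.4]
finger_gap: 0.0298
gripper_force: 0.0
at [0.4648 0.0023 0.2461] y 5.3 travel [ -0.8  -0.  129.1] roll 0.3 q7 -0.05 t 2.35
top [([211.1, 209.8], 0.63)] [248.17957936 188.74556713]
scene [([240.5, 168.1], 0.57)] [244.03877844 136.04104945]
```

View pics/scene1.png

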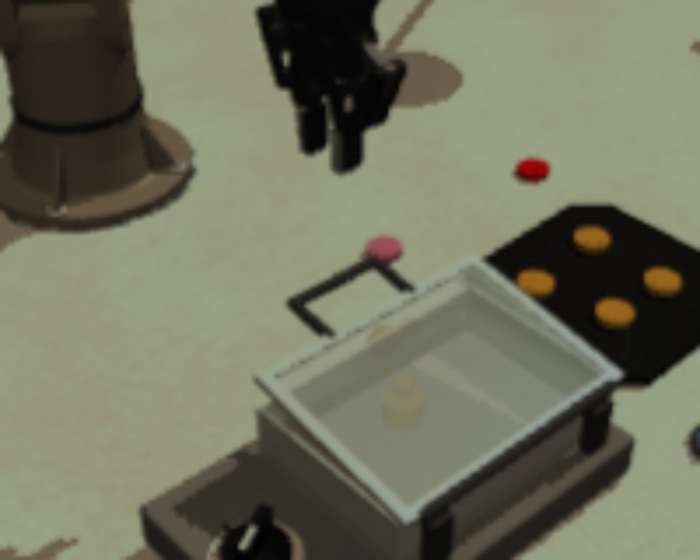

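The scene crop shows the bar's middle at about (335,280), which is scene pixel (246,170), with the gripper straight above it. Descend and grip.

```bash

python3 -m crank '[{"travel":[-1,0,50],"roll":0,"grip":30},{"travel":[-1,0,95],"roll":0,"grip":30},{"travel":[-1,0,129],"roll":0,"grip":30},{"travel":[-1,0,129],"roll":0,"grip":30},{"travel":[-1,0,129],"roll":0,"grip":0},{"travel":[-1,0,129],"roll":0,"grip":0},{"travel":[-1,0,129],"roll":0,"grip":0},{"travel":[-1,0,129],"roll":0,"grip":0}]' 30
python3 - <<'E'
from h import *
s=status.observe(); p=s["position"]
H=S((.085,0,.099)); d=p+[0,0,.019]-H; c,sn=np.cos(SC[2]),np.sin(SC[2])
lx=-(c*d[0]+sn*d[1]); print("r",np.hypot(lx,d[2]),"ang",np.arctan2(d[2],lx))
for a in (.35,.5,.65,.8,.95,1.1,1.25,1.4,1.5,1.6,1.66):
    q=S((.085-.207*np.cos(a),0,.099+.207*np.sin(a)-.019)); print(a,totool(q-p))
E
```

```text
t: 3.55
position: [0.4614, -0.0026, 0.1172]
tool_rot: [[-0.087, 0.996, -0.006], [0.996, 0.087, -0.002], [-0.002, -0.006, -1.0]]
force: [-5.4, -1.2, -1.1]
finger_gap: 0.0088
gripper_force: 29.3
r 0.21083440394941236 ang 0.1773418033029216
0.35 [  3.6  12.9 -33.9]
0.5 [  3.6  25.5 -62.2]
0.65 [  3.5  42.2 -88.3]
0.8 [   3.5   62.6 -111.7]
0.95 [   3.5   86.3 -131.7]
1.1 [   3.5  112.8 -148. ]
1.25 [   3.5  141.3 -160.1]
1.4 [   3.5  171.4 -167.8]
1.5 [   3.5  191.9 -170.4]
1.6 [   3.5  212.6 -171. ]
1.66 [   3.5  225.  -170.3]
```

```bash

python3 -m crank '[{"travel":[0,8,-34],"roll":0,"grip":0},{"travel":[0,20,-62],"roll":0,"grip":0},{"travel":[0,37,-88],"roll":0,"grip":0},{"travel":[0,58,-112],"roll":0,"grip":0},{"travel":[0,82,-132],"roll":0,"grip":0},{"travel":[0,108,-148],"roll":0,"grip":0},{"travel":[0,137,-160],"roll":0,"grip":0},{"travel":[0,167,-168],"roll":0,"grip":0}]' 30
python3 - <<'E'
from h import *
s=status.observe(); p=s["position"]
H=S((.085,0,.099)); d=p+[0,0,.019]-H; c,sn=np.cos(SC[2]),np.sin(SC[2])
lx=-(c*d[0]+sn*d[1]); print("r",np.hypot(lx,d[2]),"ang",np.arctan2(d[2],lx))
for a in (1.4,1.5,1.6,1.64):
    q=S((.085-.207*np.cos(a),0,.099+.207*np.sin(a)-.019)); print(a,totool(q-p))
E
```

```text
t: 4.55
position: [0.6313, 0.0143, 0.2907]
tool_rot: [[-0.088, 0.996, 0.004], [0.996, 0.088, 0.0], [0.0, 0.004, -1.0]]
force: [-5.4, 1.5, 4.8]
finger_gap: 0.0088
gripper_force: 30.6
r 0.21385393808166955 ang 1.3977637451623874
1.4 [1.7 1.6 6.7]
1.5 [ 1.7 22.2  4.3]
1.6 [ 1.7 42.8  3.9]
1.64 [ 1.7 51.1  4.4]
```

```bash

python3 -m crank '[{"travel":[0,22,-2],"roll":0,"grip":0},{"travel":[0,46,-2],"roll":0,"grip":0},{"travel":[0,46,-2],"roll":0,"grip":0},{"travel":[0,46,-2],"roll":0,"grip":0},{"travel":[0,46,-2],"roll":0,"grip":30},{"travel":[0,46,-2],"roll":0,"grip":30},{"travel":[0,46,-40],"roll":0,"grip":30},{"travel":[0,46,-70],"roll":0,"grip":60}]' 30
python3 - <<'E'
from h import *
p,d=eyes.read_camera("scene"); cv2.imwrite("pics/scene2.png",cv2.resize(p[60:300,150:390],(600,600)))
print([(a["uv"],a["p"]) for a in eyes.pinpoint("cover_bar","scene")])
for a in(1.4,1.5,1.6,1.7): print(a,proj("scene",S((.085-.207*np.cos(a),0,.099+.207*np.sin(a)))))
go((.545,.003,.25),5)
E
```

```text
t: 5.55
position: [0.6762, 0.0165, 0.3556]
tool_rot: [[-0.087, 0.996, -0.001], [0.996, 0.087, -0.001], [-0.001, -0.001, -1.0]]
force: [-0.2, 1.2, 1.1]
finger_gap: 0.0471
gripper_force: 0.0
[([310.5, 151.8], 0.83)]
1.4 [294.81022584 144.44933559]
1.5 [301.81450959 147.47289868]
1.6 [309.01603221 151.44458414]
1.7 [316.31262799 156.34845588]
at [0.6778 0.0172 0.3589] y 5.0 travel [  -2.6 -134.2  108. ] roll -0.0 q7 -0.18 t 5.65
```

View pics/scene2.png

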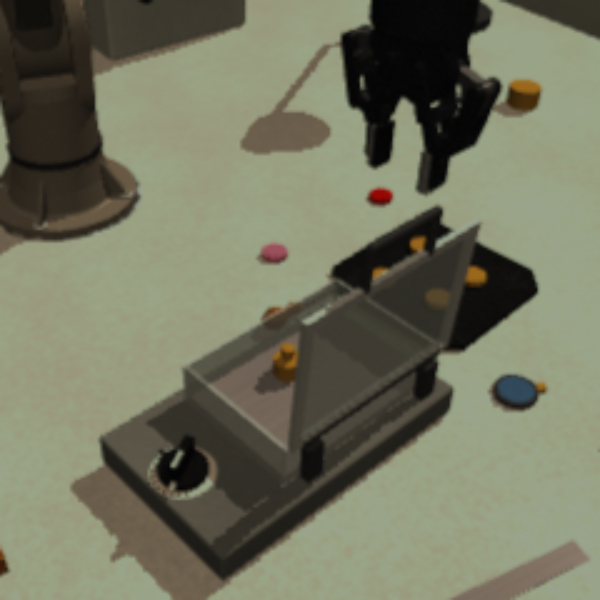

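The cover stands at about 1.6 rad (bar at scene pixel 310,152, crop 402,230). The weight is on the pan at crop (287,365) and its knob is free to grasp.

```bash
python3 - <<'E'
from h import *
np.set_printoptions(precision=4,suppress=True)
p,d=eyes.read_camera("top"); q,e=eyes.read_camera("scene")
for n,z in(("top",.05),("scene",.05)):
    for a in eyes.pinpoint("weight",n): print(n,a["uv"],round(a["p"],2),ray(n,a["uv"],z))
    im=p if n=="top" else q
    hsv=cv2.cvtColor(im,cv2.COLOR_BGR2HSV)
    m=((hsv[...,0]>8)&(hsv[...,0]<25)&(hsv[...,1]>130)).astype(np.uint8)
    N,l,st,c=cv2.connectedComponentsWithStats(m)
    for i in range(1,N):
        if 20<st[i,4]<600: print(n,st[i],c[i],ray(n,c[i],.018))
go((.545,.003,.20),95)
E
```

```text
top [246.8, 170.8] 0.68 [0.5467 0.0051 0.05  ]
top [178  60  11  13  48] [182.6458  65.1875] [0.886  0.2038 0.018 ]
top [156  62  13  12  86] [162.2907  67.1977] [0.8793 0.2663 0.018 ]
top [133  65  16  10  61] [142.1967  70.1803] [0.8694 0.3277 0.018 ]
top [363 133  13  16  74] [369.1486 140.9054] [ 0.6444 -0.3634  0.018 ]
top [243 164  10  11  94] [247.4149 168.8191] [0.5591 0.0038 0.018 ]
top [152 173  13  14 135] [157.8222 180.1926] [0.5254 0.2682 0.018 ]
top [127 177  14  13 139] [133.9137 183.0719] [0.5169 0.3381 0.018 ]
top [161 199  13  14 136] [167.1618 205.6029] [0.4499 0.2384 0.018 ]
top [128 207  14  13 137] [134.7445 212.9708] [0.4286 0.3319 0.018 ]
top [209 208  19   8 102] [219.6667 211.7549] [0.4314 0.0849 0.018 ]
scene [263.8, 213.4] 0.7 [ 0.5607 -0.0074  0.05  ]
scene [275.2, 213.9] 0.59 [0.5805 0.0166 0.05  ]
scene [308.6, 152.2] 0.54 [0.4148 0.2931 0.05  ]
scene [353  92  13  12 130] [359.0308  97.5077] [0.198  0.8003 0.018 ]
scene [313 154   8   7  45] [316.5333 156.8   ] [0.419  0.3308 0.018 ]
scene [336 166   9   9  70] [339.9857 170.3   ] [0.5206 0.3401 0.018 ]
scene [259 197  11  16 122] [263.8525 204.6967] [0.5058 0.0354 0.018 ]
scene [428 228  11  16  99] [432.6869 236.9091] [0.8728 0.3252 0.018 ]
scene [417 240  11  17 131] [421.6947 248.6336] [0.8797 0.2656 0.018 ]
scene [403 252  13  18 121] [409.0331 261.3636] [0.8856 0.2036 0.018 ]
scene [147 304  24  17 202] [157.2327 311.4703] [ 0.6429 -0.3641  0.018 ]
at [0.6758 0.0167 0.3532] y 5.0 travel [  -2.1 -131.1  153.5] roll -90.0 q7 -0.18 t 5.85
```

```bash

python3 -m crank '[{"travel":[-2,-60,0],"roll":-11,"grip":60},{"travel":[-3,-127,0],"roll":-22,"grip":60},{"travel":[-3,-127,60],"roll":-33,"grip":60},{"travel":[-3,-127,120],"roll":-44,"grip":60},{"travel":[-3,-127,153],"roll":-55,"grip":60},{"travel":[-3,-127,153],"roll":-66,"grip":60},{"travel":[-3,-127,153],"roll":-78,"grip":60},{"travel":[-3,-127,153],"roll":-90,"grip":60}]' 40
python3 - <<'E'
from h import *
go((.5487,.002,.054),95)
E
```

```text
t: 6.85
position: [0.5491, 0.0027, 0.2003]
tool_rot: [[-1.0, -0.023, -0.003], [-0.023, 1.0, -0.0], [0.003, -0.0, -1.0]]
force: [0.2, 0.4, -0.0]
finger_gap: 0.0598
gripper_force: 0.0
at [0.5491 0.0027 0.2003] y 91.3 travel [ -0.   -0.7 146.3] roll -3.7 q7 1.25 t 6.85
```

```bash

python3 -m crank '[{"travel":[0,-1,50],"roll":-4,"grip":60},{"travel":[0,-1,100],"roll":-4,"grip":60},{"travel":[0,-1,130],"roll":-4,"grip":60},{"travel":[0,-1,146],"roll":-4,"grip":60},{"travel":[0,-1,146],"roll":-4,"grip":0},{"travel":[0,-1,146],"roll":-4,"grip":0},{"travel":[0,-1,146],"roll":-4,"grip":0},{"travel":[0,-1,146],"roll":-4,"grip":0}]' 60
python3 -m crank '[{"travel":[0,0,-30],"roll":0,"grip":0},{"travel":[0,0,-80],"roll":0,"grip":0},{"travel":[0,0,-110],"roll":0,"grip":0},{"travel":[0,0,-110],"roll":0,"grip":0}]' 60
python3 - <<'E'
from h import *
go((.502,-.404,.1637),95); go((.502,-.404,.013),95)
E
```

```text
t: 7.85
position: [0.551, 0.002, 0.0567]
tool_rot: [[-0.996, -0.087, 0.002], [-0.087, 0.996, -0.001], [-0.002, -0.001, -1.0]]
force: [0.3, -0.0, 1.7]
finger_gap: 0.0296
gripper_force: 59.4
t: 8.35
position: [0.5522, 0.0023, 0.1683]
tool_rot: [[-0.996, -0.086, 0.006], [-0.086, 0.996, -0.001], [-0.006, -0.001, -1.0]]
force: [0.6, -0.0, -2.2]
finger_gap: 0.0296
gripper_force: 59.6
at [0.5522 0.0023 0.1683] y 95.0 travel [  85.2 -400.5    4.7] roll -0.0 q7 1.28 t 8.35
at [0.5522 0.0023 0.1683] y 95.0 travel [  86.  -400.3  155.4] roll -0.0 q7 1.28 t 8.35
```

```bash

python3 -m crank '[{"travel":[12,-60,0],"roll":0,"grip":0},{"travel":[25,-120,0],"roll":0,"grip":0},{"travel":[38,-180,0],"roll":0,"grip":0},{"travel":[51,-240,0],"roll":0,"grip":0},{"travel":[64,-300,0],"roll":0,"grip":0},{"travel":[77,-360,0],"roll":0,"grip":0},{"travel":[85,-400,0],"roll":0,"grip":0},{"travel":[85,-400,30],"roll":0,"grip":0}]' 60
python3 - <<'E'
from h import *
p,d=eyes.read_camera("scene"); q,_=eyes.read_camera("top")
print([(a["uv"],a["p"],ray("top",a["uv"],0)) for a in eyes.pinpoint("dish","top")[:1]],[(a["uv"],a["p"],ray("scene",a["uv"],0)) for a in eyes.pinpoint("dish","scene")[:1]])
go((.502,-.404,.013),95)
E
```

```text
t: 9.35
position: [0.4988, -0.41, 0.1351]
tool_rot: [[-0.997, -0.078, 0.001], [-0.078, 0.997, -0.004], [-0.001, -0.004, -1.0]]
force: [-0.2, 0.7, -2.2]
finger_gap: 0.0299
gripper_force: 59.8
[([379.2, 188.2], 0.74, array([ 0.50270883, -0.3924354 ,  0.        ]))] [([125.2, 281.5], 0.74, array([ 0.51100058, -0.39072765,  0.        ]))]
at [ 0.4997 -0.4024  0.1343] y 95.0 travel [ -2.4  -2.1 121.3] roll 0.0 q7 1.96 t 9.55
```

```bash
python3 -m crank '[{"travel":[-7,7,40],"roll":0,"grip":0},{"travel":[-7,7,80],"roll":0,"grip":0},{"travel":[-7,7,105],"roll":0,"grip":0},{"travel":[-7,7,120],"roll":0,"grip":0},{"travel":[-7,7,121],"roll":0,"grip":0},{"travel":[-7,7,121],"roll":0,"grip":45},{"travel":[-7,7,121],"roll":0,"grip":45},{"travel":[-7,7,121],"roll":0,"grip":45}]' 60
python3 -m crank '[{"travel":[0,0,-50],"roll":0,"grip":45},{"travel":[0,0,-100],"roll":0,"grip":45},{"travel":[0,0,-150],"roll":0,"grip":45},{"travel":[0,0,-190],"roll":0,"grip":45},{"travel":[0,150,-190],"roll":0,"grip":45},{"travel":[0,150,-190],"roll":0,"grip":45}]' 60
python3 - <<'E'
from h import *
p,d=eyes.read_camera("scene"); q,_=eyes.read_camera("top")
a=cv2.resize(q[130:210,290:410],(600,400),interpolation=cv2.INTER_CUBIC); b=cv2.resize(p[220:330,80:260],(600,367),interpolation=cv2.INTER_CUBIC)[:200]
c=cv2.resize(p[210:330,80:260],(300,200),interpolation=cv2.INTER_CUBIC)
cv2.imwrite("pics/mix3.png",np.vstack([a,np.hstack([c,cv2.resize(p[210:270,190:260],(300,200),interpolation=cv2.INTER_CUBIC)])]))
go((.5988,-.1655,.15),0)
E
```

```text
t: 10.55
position: [0.5073, -0.3967, 0.0159]
tool_rot: [[-0.996, -0.087, 0.001], [-0.087, 0.996, -0.001], [-0.001, -0.001, -1.0]]
force: [-0.0, -0.0, 0.3]
finger_gap: 0.0452
gripper_force: 0.0
t: 11.3
position: [0.4962, -0.2705, 0.2059]
tool_rot: [[-0.996, -0.085, 0.002], [-0.085, 0.996, -0.001], [-0.002, -0.001, -1.0]]
force: [1.4, -0.1, -0.0]
finger_gap: 0.0451
gripper_force: 0.0
at [ 0.4964 -0.2627  0.2059] y 95.6 travel [-111.4   86.6   56.1] roll -84.4 q7 1.83 t 11.4
```

View pics/mix3.png

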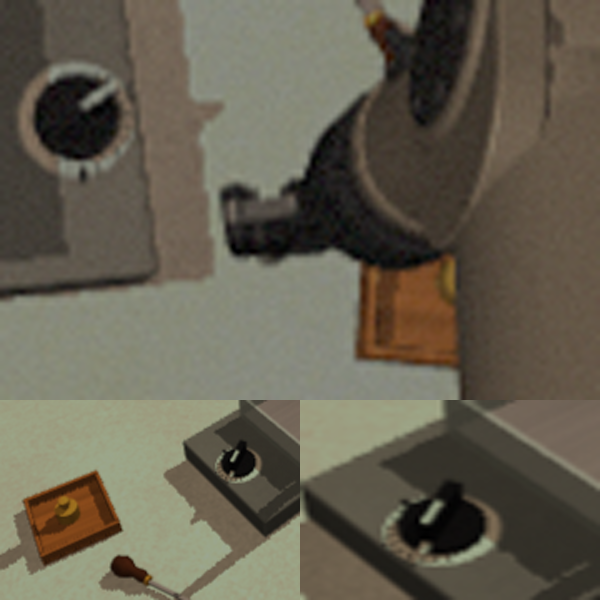

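The weight stands in its dish (lower-left crop, 66,507). The knob's pointer runs from (82,105) to (118,82) in the top crop, with the zero tick at (83,173), so the reading is about 2.1 rad.

```bash
cat >> h.py <<'E'
def knob(q,thr=120,show=False):
    "pointer angle from top image: bright pixels within the knob"
    c=proj("top",S((0,-.178,.076))); yy,xx=np.mgrid[:384,:512]
    W=np.array([ray("top",(u,v),.076) for u,v in zip(xx.ravel(),yy.ravel()) if abs(u-c[0])<12 and abs(v-c[1])<12])
    uv=np.array([(u,v) for u,v in zip(xx.ravel(),yy.ravel()) if abs(u-c[0])<12 and abs(v-c[1])<12])
    A=S((0,-.178,.076)); d=W-A; r=np.hypot(d[:,0],d[:,1]); g=q[uv[:,1],uv[:,0]].min(1).astype(float)
    k=(r<.0215); w=np.clip(g-(g[k].min()+g[k].max())*.5,0,None)*k
    m=(w[:,None]*d).sum(0)/w.sum(); C=(((d-m)*w[:,None]).T@(d-m))[:2,:2]; ev=np.linalg.eigh(C)[1][:,1]
    f=lambda v:((np.arctan2(v[1],v[0])-SC[2]-np.pi+1.2)%(2*np.pi))-1.2
    e=ev*np.sign(ev@m[:2]); print("knob: centroid",np.round(m*1000,1),"ang by centroid",round(f(m),3),"by axis",round(f(e),3),"axis px",np.round(c,1))
E
python3 - <<'E'
from h import *
q=cv2.imread("pics/top0.png"); knob(q)
q,_=eyes.read_camera("top"); knob(q)
p,_=eyes.read_camera("scene")
print([(a["uv"],a["p"],ray("top",a["uv"],.065)) for a in eyes.pinpoint("knob_grip","top")[:1]],[(a["uv"],a["p"],ray("scene",a["uv"],.065)) for a in eyes.pinpoint("knob_grip","scene")[:1]])
E
```

```text
knob: centroid [10.2 -7.6  0. ] ang by centroid 2.416 by axis 3.094 axis px [306.6 150.9]
knob: centroid [10.3 -7.5  0. ] ang by centroid 2.426 by axis 2.983 axis px [306.6 150.9]
[([309.1, 155.1], 0.65, array([ 0.58931098, -0.17402977,  0.065     ]))] [([298.5, 215.0], 0.7, array([0.63189917, 0.05417993, 0.065     ]))]
```

```bash
sed -i 's/r<.0215/(r<.019)\&(r>.006)/' h.py; python3 - <<'E'
from h import *
a=ray("top",(306.4,151),.076); b=ray("top",(313.2,146.6),.076); d=b-a
print(np.degrees(np.arctan2(d[1],d[0])), np.linalg.norm(d), ((np.arctan2(d[1],d[0])-SC[2]-np.pi)%6.283))
q,_=eyes.read_camera("top"); knob(q)
go((.5985,-.166,.15),35)
E
```

```text
-56.880926082934586 0.023557092368804863 2.060761365883092
knob: centroid [ 8.  -8.9  0. ] ang by centroid 2.217 by axis 2.095 axis px [306.6 150.9]
at [ 0.4957 -0.2734  0.2049] y 94.8 travel [-111.5   98.3   54.8] roll 59.8 q7 1.83 t 11.65
```

```bash
python3 -m crank '[{"travel":[-50,40,0],"roll":10,"grip":40},{"travel":[-80,80,0],"roll":20,"grip":40},{"travel":[-111,98,0],"roll":30,"grip":40},{"travel":[-111,98,0],"roll":40,"grip":40},{"travel":[-111,98,30],"roll":50,"grip":40},{"travel":[-111,98,80],"roll":61,"grip":40},{"travel":[-111,98,100],"roll":61,"grip":40},{"travel":[-111,98,100],"roll":61,"grip":40}]' 40
python3 -c "
from h import *
go((.5985,-.166,.058),33.5)"
```

```text
t: 12.65
position: [0.5971, -0.165, 0.1034]
tool_rot: [[-0.56, 0.828, -0.003], [0.828, 0.56, 0.001], [0.002, -0.002, -1.0]]
force: [0.4, -0.6, 0.6]
finger_gap: 0.0398
gripper_force: 0.0
at [ 0.5971 -0.165   0.1034] y 34.1 travel [-1.7  0.6 45.4] roll 0.6 q7 0.53 t 12.65
```

```bash
python3 -m crank '[{"travel":[-1,0,20],"roll":0.5,"grip":40},{"travel":[-1,0,45],"roll":0.5,"grip":40},{"travel":[-1,0,45],"roll":0.5,"grip":40},{"travel":[-1,0,45],"roll":0.5,"grip":0},{"travel":[-1,0,45],"roll":0.5,"grip":0},{"travel":[-1,0,45],"roll":0.5,"grip":0},{"travel":[-1,0,45],"roll":0.5,"grip":0},{"travel":[-1,0,45],"roll":0.5,"grip":0}]' 30
python3 -c "
from h import *
go((.5985,-.166,.058),-84.96)"
```

```text
t: 13.65
position: [0.5997, -0.1654, 0.0612]
tool_rot: [[-0.552, 0.834, 0.003], [0.834, 0.552, -0.001], [-0.002, 0.002, -1.0]]
force: [0.1, 0.2, 6.0]
finger_gap: 0.01
gripper_force: 34.8
at [ 0.5997 -0.1654  0.0612] y 33.5 travel [ 0.2 -1.3  3.2] roll -61.6 q7 0.49 t 13.65
```

```bash
python3 -m crank '[{"travel":[0,0,-4],"roll":8,"grip":0},{"travel":[0,0,-4],"roll":18,"grip":0},{"travel":[0,0,-4],"roll":28,"grip":0},{"travel":[0,0,-4],"roll":38,"grip":0},{"travel":[0,0,-4],"roll":48,"grip":0},{"travel":[0,0,-4],"roll":58,"grip":0},{"travel":[0,0,-4],"roll":68,"grip":0},{"travel":[0,0,-4],"roll":78,"grip":0}]' 30
python3 -m crank '[{"travel":[0,0,0],"roll":10,"grip":0},{"travel":[0,0,0],"roll":20,"grip":0},{"travel":[0,0,0],"roll":30,"grip":0},{"travel":[0,0,0],"roll":38,"grip":0},{"travel":[0,0,0],"roll":40.5,"grip":0},{"travel":[0,0,0],"roll":40.5,"grip":0},{"travel":[0,0,0],"roll":40.5,"grip":0},{"travel":[0,0,0],"roll":40.5,"grip":0}]' 30
python3 -c "
from h import *
go((.5985,-.166,.058),-84.96)"
```

```text
t: 14.65
position: [0.5948, -0.165, 0.0614]
tool_rot: [[0.705, 0.709, -0.008], [0.709, -0.705, 0.001], [-0.005, -0.006, -1.0]]
force: [-4.3, -0.4, -5.1]
finger_gap: 0.0104
gripper_force: 33.5
t: 15.65
position: [0.5936, -0.1626, 0.0614]
tool_rot: [[0.996, 0.087, -0.011], [0.088, -0.996, 0.004], [-0.01, -0.005, -1.0]]
force: [-6.7, 3.7, -1.5]
finger_gap: 0.0102
gripper_force: 33.9
at [ 0.5936 -0.1626  0.0614] y -85.0 travel [4.6 3.9 3.3] roll -0.0 q7 -1.32 t 15.65
```

```bash
python3 -m crank '[{"travel":[0,0,0],"roll":0,"grip":20},{"travel":[0,0,0],"roll":0,"grip":40},{"travel":[0,0,0],"roll":0,"grip":40},{"travel":[0,0,-50],"roll":0,"grip":40},{"travel":[0,0,-110],"roll":0,"grip":40},{"travel":[-130,0,-110],"roll":0,"grip":40},{"travel":[-130,0,-110],"roll":0,"grip":40},{"travel":[-130,0,-110],"roll":0,"grip":40}]' 30
python3 - <<'E'
from h import *
p,d=eyes.read_camera("scene"); q,_=eyes.read_camera("top"); knob(q)
a=cv2.resize(q[130:180,280:340],(720,600),interpolation=cv2.INTER_CUBIC)
b=cv2.resize(p[215:265,190:250],(360,300),interpolation=cv2.INTER_CUBIC)
cv2.imwrite("pics/knob4.png",np.hstack([cv2.resize(a,(400,333)),np.pad(b,((0,33),(0,0),(0,0)))]))
E
```

```text
t: 16.65
position: [0.4636, -0.1776, 0.1732]
tool_rot: [[0.997, 0.083, -0.004], [0.083, -0.997, -0.0], [-0.004, -0.0, -1.0]]
force: [1.0, -0.9, 0.1]
finger_gap: 0.0402
gripper_force: 0.0
knob: centroid [-11.2   0.1   0. ] ang by centroid -0.095 by axis -0.154 axis px [306.6 150.9]
```

View pics/knob4.png

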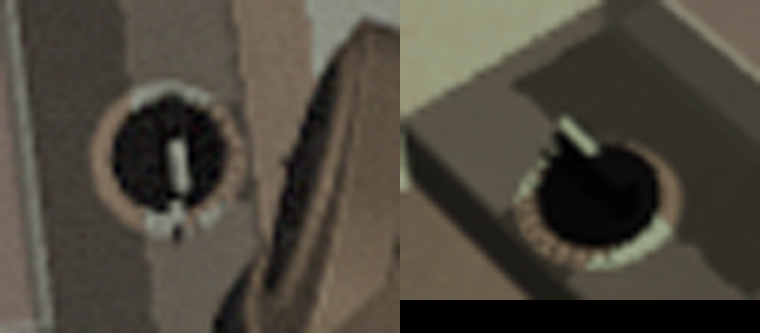

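The pointer (crop 175,140 to 182,190) points at the zero tick (178,232), within a few hundredths of a rad.

```bash
python3 - <<'E'
from h import *
np.set_printoptions(precision=4,suppress=True)
a,b=proj("top",S((0,-.178,.076))),proj("top",S((-.022,-.178,.076))); print("px dir",(b-a)[0]/(b-a)[1], "tick at r=.024 z.05:",(proj("top",S((-.024,-.178,.054)))-[280,130])*6.667)
q,_=eyes.read_camera("top")
e=proj("top",S((0,-.110,.095))),proj("top",S((-.07,-.110,.095))); print((e[1]-e[0])[0]/(e[1]-e[0])[1])
hsv=cv2.cvtColor(q,cv2.COLOR_BGR2HSV); m=((hsv[...,0]>8)&(hsv[...,0]<25)&(hsv[...,1]>130)).astype(np.uint8)
N,l,st,c=cv2.connectedComponentsWithStats(m)
for i in range(1,N):
    if 40<st[i,4]<600 and c[i][1]>150: print(st[i],c[i],ray("top",c[i],.0175))
E
```

```text
px dir 0.11356043006746482 tick at r=.024 z.05: [176.4797 205.826 ]
0.10457005235607895
[151 174  14  13 135] [157.9481 180.2815] [0.5252 0.2679 0.0175]
[128 177  13  13 137] [133.9124 183.0073] [0.5172 0.3382 0.0175]
[161 200  13  13 136] [167.0221 205.6324] [0.4498 0.2389 0.0175]
[128 207  14  13 136] [134.7353 212.9779] [0.4286 0.3321 0.0175]
[209 208  19   8 102] [219.8235 211.6961] [0.4316 0.0845 0.0175]
```

```bash
python3 -c "
from h import *
go((.525,.268,.173),-85)
for l in ((.025,.045),(.025,-.045),(-.025,.045),(-.025,-.045)): print(S((*l,.06)))"

```

```text
at [ 0.4702 -0.1767  0.1746] y -85.0 travel [  93.1 -438.2    1.5] roll -0.0 q7 -1.22 t 16.8
[0.60410084 0.05883524 0.06      ]
[ 0.61200045 -0.0308174   0.06      ]
[0.55429382 0.05444657 0.06      ]
[ 0.56219343 -0.03520608  0.06      ]
```

```bash
python3 -m crank '[{"travel":[93,-438,0],"roll":0,"grip":50},{"travel":[93,-438,0],"roll":0,"grip":50},{"travel":[93,-438,0],"roll":0,"grip":50},{"travel":[93,-438,0],"roll":0,"grip":50},{"travel":[93,-438,0],"roll":0,"grip":50},{"travel":[93,-438,0],"roll":0,"grip":50},{"travel":[93,-438,0],"roll":0,"grip":50},{"travel":[93,-438,40],"roll":0,"grip":50}]' 30
python3 -c "
from h import *
go((.525,.268,.0105),-85)"
```

```text
t: 17.8
position: [0.5264, 0.2784, 0.1367]
tool_rot: [[0.995, 0.095, 0.008], [0.095, -0.995, 0.01], [0.009, -0.009, -1.0]]
force: [-0.4, -0.6, -0.8]
finger_gap: 0.0502
gripper_force: 0.0
at [0.5264 0.2784 0.1367] y -84.5 travel [ -3.5  11.4 126.1] roll 0.5 q7 -2.16 t 17.8
```

```bash
python3 -m crank '[{"travel":[0,0,50],"roll":0,"grip":50},{"travel":[0,0,80],"roll":0,"grip":50},{"travel":[0,0,80],"roll":0,"grip":50}]' 50
python3 -c "
from h import *
go((.525,.268,.0105),-85)"
```

```text
t: 18.18
position: [0.5226, 0.2685, 0.0511]
tool_rot: [[0.996, 0.088, -0.005], [0.088, -0.996, -0.001], [-0.005, 0.001, -1.0]]
force: [0.8, 0.5, -0.6]
finger_gap: 0.0505
gripper_force: 0.0
at [0.5226 0.2685 0.0511] y -85.0 travel [ 2.5  0.7 40.6] roll 0.0 q7 -2.2 t 18.18
```

```bash
python3 -m crank '[{"travel":[1,0,20],"roll":0,"grip":50},{"travel":[1,0,41],"roll":0,"grip":50},{"travel":[1,0,41],"roll":0,"grip":50},{"travel":[1,0,41],"roll":0,"grip":0},{"travel":[1,0,41],"roll":0,"grip":0},{"travel":[1,0,41],"roll":0,"grip":0},{"travel":[1,0,41],"roll":0,"grip":0},{"travel":[1,0,41],"roll":0,"grip":0}]' 50
python3 -c "
from h import *
go((.5975,.058,.17),-85)"
```

```text
t: 19.18
position: [0.5258, 0.2688, 0.0141]
tool_rot: [[0.996, 0.087, 0.003], [0.087, -0.996, 0.001], [0.003, -0.001, -1.0]]
force: [-0.1, -0.2, 5.9]
finger_gap: 0.0321
gripper_force: 49.9
at [0.5258 0.2688 0.0141] y -85.0 travel [  53.6  216.  -156. ] roll -0.0 q7 -2.22 t 19.18
```

```bash
python3 -m crank '[{"travel":[0,0,-30],"roll":0,"grip":0},{"travel":[0,0,-80],"roll":0,"grip":0},{"travel":[0,0,-130],"roll":0,"grip":0},{"travel":[0,0,-159],"roll":0,"grip":0},{"travel":[14,54,-159],"roll":0,"grip":0},{"travel":[27,108,-159],"roll":0,"grip":0},{"travel":[41,162,-159],"roll":0,"grip":0},{"travel":[54,216,-159],"roll":0,"grip":0}]' 50
python3 -m crank '[{"travel":[0,0,0],"roll":0,"grip":0},{"travel":[0,0,30],"roll":0,"grip":0},{"travel":[0,0,60],"roll":0,"grip":0},{"travel":[0,0,60],"roll":0,"grip":0}]' 50
python3 -c "
from h import *
go((.5995,.058,.055),-85)"
```

```text
t: 20.18
position: [0.5973, 0.0556, 0.1717]
tool_rot: [[0.996, 0.087, -0.0], [0.087, -0.996, -0.0], [-0.0, 0.0, -1.0]]
force: [1.5, 0.8, -0.2]
finger_gap: 0.0323
gripper_force: 49.7
t: 20.68
position: [0.5945, 0.0579, 0.1093]
tool_rot: [[0.996, 0.088, -0.006], [0.088, -0.996, -0.0], [-0.006, -0.0, -1.0]]
force: [-0.5, -1.0, -0.4]
finger_gap: 0.0324
gripper_force: 49.7
at [0.5945 0.0579 0.1093] y -85.0 travel [ 5.4  0.4 54.2] roll 0.0 q7 -1.76 t 20.68
```

```bash
python3 -m crank '[{"travel":[3,0,30],"roll":0,"grip":0},{"travel":[3,0,48],"roll":0,"grip":0},{"travel":[3,0,54],"roll":0,"grip":0},{"travel":[3,0,55],"roll":0,"grip":0},{"travel":[3,0,55],"roll":0,"grip":46},{"travel":[3,0,55],"roll":0,"grip":46},{"travel":[3,0,55],"roll":0,"grip":46}]' 50
python3 -m crank '[{"travel":[0,0,-40],"roll":0,"grip":46},{"travel":[0,0,-80],"roll":0,"grip":46},{"travel":[0,0,-120],"roll":0,"grip":46},{"travel":[-40,-54,-120],"roll":0,"grip":46},{"travel":[-80,-108,-120],"roll":0,"grip":50},{"travel":[-120,-140,-120],"roll":0,"grip":50}]' 50
cat >> h.py <<'E'
def brass(zz=.0175):
    q,_=eyes.read_camera("top")
    hsv=cv2.cvtColor(q,cv2.COLOR_BGR2HSV); m=((hsv[...,0]>8)&(hsv[...,0]<25)&(hsv[...,1]>130)).astype(np.uint8)
    N,l,st,c=cv2.connectedComponentsWithStats(m)
    for i in range(1,N):
        if 20<st[i,4]<600 and c[i][1]>150:
            w=ray("top",c[i],.0175); v=ray("top",c[i],.0575); k,s=np.cos(SC[2]),np.sin(SC[2]); d=v[:2]-np.array(SC[:2])
            print(st[i][2:],np.round(c[i],1),"slab",np.round(w,4),"pan-local",np.round([k*d[0]+s*d[1],-s*d[0]+k*d[1]],4))
    return q
E
python3 -c "
from h import *
brass()
go((.517,.338,.173),-85)"
```

```text
t: 21.55
position: [0.6005, 0.0578, 0.0573]
tool_rot: [[0.996, 0.087, 0.001], [0.087, -0.996, -0.0], [0.001, 0.0, -1.0]]
force: [-0.5, 0.2, -0.5]
finger_gap: 0.0462
gripper_force: 0.0
t: 22.3
position: [0.4674, 0.1891, 0.1773]
tool_rot: [[0.996, 0.088, 0.001], [0.088, -0.996, 0.001], [0.002, -0.001, -1.0]]
force: [-0.2, 1.6, 0.3]
finger_gap: 0.0501
gripper_force: 0.0
[ 12  11 110] [229.4 152.1] slab [0.6104 0.0578 0.0175] pan-local [0.0209 0.0419]
[ 19   8 101] [219.7 211.8] slab [0.4314 0.0847 0.0175] pan-local [-0.1489  0.0829]
at [0.4593 0.1944 0.1768] y -84.4 travel [  71.4 -137.3    3.8] roll 0.6 q7 -2.03 t 22.35
```

```bash
python3 -m crank '[{"travel":[30,-50,0],"roll":0,"grip":50},{"travel":[60,-100,0],"roll":0,"grip":50},{"travel":[71,-137,0],"roll":0,"grip":50},{"travel":[71,-137,50],"roll":0,"grip":50},{"travel":[71,-137,100],"roll":0,"grip":50},{"travel":[71,-137,120],"roll":0,"grip":50},{"travel":[71,-137,120],"roll":0,"grip":50}]' 50
cat >> h.py <<'E'
def brass2():
    q,_=eyes.read_camera("scene")
    hsv=cv2.cvtColor(q,cv2.COLOR_BGR2HSV); m=((hsv[...,0]>8)&(hsv[...,0]<25)&(hsv[...,1]>130)).astype(np.uint8)
    N,l,st,c=cv2.connectedComponentsWithStats(m)
    for i in range(1,N):
        if 15<st[i,4]<600 and 220<c[i][0]<400: print(st[i][2:],np.round(c[i],1),"slab",np.round(ray("scene",c[i],.015),4))
    return q
E
python3 -c "
from h import *
brass2(); brass()
go((.517,.338,.0105),-85)"
```

```text
t: 23.22
position: [0.5269, 0.3288, 0.0559]
tool_rot: [[0.996, 0.086, -0.002], [0.086, -0.996, -0.001], [-0.002, 0.001, -1.0]]
force: [0.4, -0.6, 0.4]
finger_gap: 0.05
gripper_force: 0.0
[ 8  7 45] [316.5 156.8] slab [0.4161 0.3341 0.015 ]
[ 7  5 20] [300.8 167.8] slab [0.432  0.2471 0.015 ]
[ 9  9 70] [340.  170.3] slab [0.5182 0.3434 0.015 ]
[ 12  12 110] [229.3 152.1] slab [0.6102 0.0578 0.0175] pan-local [0.0208 0.0419]
[ 9  9 37] [169.7 202.4] slab [0.4595 0.2313 0.0175] pan-local [-0.1094  0.2215]
[ 19   8 100] [219.8 211.8] slab [0.4313 0.0847 0.0175] pan-local [-0.149   0.0829]
at [0.5287 0.3303 0.0586] y -85.0 travel [-11.1  -8.6  48.1] roll -0.0 q7 -2.3 t 23.32
```

```bash
python3 -m crank '[{"travel":[-11,-9,15],"roll":0,"grip":50},{"travel":[-11,-9,30],"roll":0,"grip":50},{"travel":[-11,-9,44],"roll":0,"grip":50},{"travel":[-11,-9,44],"roll":0,"grip":50},{"travel":[-11,-9,44],"roll":0,"grip":0},{"travel":[-11,-9,44],"roll":0,"grip":0},{"travel":[-11,-9,44],"roll":0,"grip":0},{"travel":[-11,-9,44],"roll":0,"grip":0}]' 50
python3 -c "
from h import *
go((.6070,-.0312,.172),-85)"
```

```text
t: 24.32
position: [0.516, 0.3375, 0.0131]
tool_rot: [[0.996, 0.087, 0.001], [0.087, -0.996, 0.0], [0.001, -0.0, -1.0]]
force: [-0.1, -0.9, 1.0]
finger_gap: 0.0326
gripper_force: 49.7
at [0.516  0.3375 0.0131] y -85.0 travel [  58.9  375.2 -158.9] roll -0.0 q7 -2.34 t 24.32
```

```bash
python3 -m crank '[{"travel":[0,0,-30],"roll":0,"grip":0},{"travel":[0,0,-80],"roll":0,"grip":0},{"travel":[0,0,-130],"roll":0,"grip":0},{"travel":[8,50,-160],"roll":0,"grip":0},{"travel":[16,110,-160],"roll":0,"grip":0},{"travel":[26,170,-160],"roll":0,"grip":0},{"travel":[36,230,-160],"roll":0,"grip":0},{"travel":[46,290,-160],"roll":0,"grip":0}]' 50
python3 -m crank '[{"travel":[7,45,0],"roll":0,"grip":0},{"travel":[13,85,0],"roll":0,"grip":0},{"travel":[13,85,30],"roll":0,"grip":0},{"travel":[13,85,60],"roll":0,"grip":0},{"travel":[13,85,60],"roll":0,"grip":0},{"travel":[13,85,60],"roll":0,"grip":0}]' 50
python3 -c "
from h import *
go((.6070,-.0312,.0535),-85)"
```

```text
t: 25.32
position: [0.5867, 0.0507, 0.173]
tool_rot: [[0.996, 0.087, 0.001], [0.087, -0.996, -0.0], [0.001, 0.0, -1.0]]
force: [0.6, 0.1, -0.8]
finger_gap: 0.0325
gripper_force: 49.7
t: 26.08
position: [0.6076, -0.0308, 0.1138]
tool_rot: [[0.996, 0.087, 0.002], [0.087, -0.996, -0.0], [0.002, 0.0, -1.0]]
force: [0.9, 0.9, -0.2]
finger_gap: 0.0328
gripper_force: 49.8
at [ 0.6076 -0.0308  0.1138] y -85.0 travel [-0.7  0.4 60.3] roll -0.0 q7 -1.61 t 26.07
```

```bash
python3 -m crank '[{"travel":[0,0,30],"roll":0,"grip":0},{"travel":[0,0,50],"roll":0,"grip":0},{"travel":[0,0,58],"roll":0,"grip":0},{"travel":[0,0,60],"roll":0,"grip":0},{"travel":[0,0,60],"roll":0,"grip":46},{"travel":[0,0,60],"roll":0,"grip":46},{"travel":[0,0,60],"roll":0,"grip":46}]' 50
python3 -m crank '[{"travel":[0,0,-40],"roll":0,"grip":46},{"travel":[0,0,-80],"roll":0,"grip":46},{"travel":[0,0,-120],"roll":0,"grip":46},{"travel":[-50,-30,-120],"roll":0,"grip":46},{"travel":[-100,-60,-120],"roll":0,"grip":50},{"travel":[-140,-80,-120],"roll":0,"grip":50},{"travel":[-140,-80,-120],"roll":0,"grip":50}]' 50
python3 -c "
from h import *
brass();brass2()
go((.45,.239,.173),-85)"
```

```text
t: 26.95
position: [0.6073, -0.031, 0.0533]
tool_rot: [[0.996, 0.087, 0.001], [0.087, -0.996, -0.0], [0.001, 0.0, -1.0]]
force: [1.0, 0.1, -0.7]
finger_gap: 0.046
gripper_force: 0.0
t: 27.82
position: [0.4575, 0.0377, 0.1728]
tool_rot: [[0.996, 0.09, -0.001], [0.09, -0.996, -0.001], [-0.001, 0.001, -1.0]]
force: [-0.1, 0.3, -0.0]
finger_gap: 0.0501
gripper_force: 0.0
[ 13  14 134] [167.1 205.6] slab [0.4498 0.2387 0.0175] pan-local [-0.1181  0.2294]
[ 14  13 136] [134.8 213. ] slab [0.4284 0.3319 0.0175] pan-local [-0.1308  0.3208]
[ 13  12 130] [359.   97.5] slab [0.1942 0.8055 0.015 ]
[ 8  7 45] [316.5 156.8] slab [0.4161 0.3341 0.015 ]
[ 7  5 20] [300.8 167.8] slab [0.432  0.2471 0.015 ]
[ 6 11 51] [263.7 225.4] slab [ 0.57   -0.0141  0.015 ]
at [0.4611 0.0364 0.1734] y -85.0 travel [   6.6 -202.7    0.3] roll -0.0 q7 -1.7 t 27.93
```

```bash
python3 -m crank '[{"travel":[2,-60,0],"roll":0,"grip":50},{"travel":[4,-120,0],"roll":0,"grip":50},{"travel":[6,-180,0],"roll":0,"grip":50},{"travel":[6,-203,0],"roll":0,"grip":50},{"travel":[6,-203,50],"roll":0,"grip":50},{"travel":[6,-203,100],"roll":0,"grip":50},{"travel":[6,-203,120],"roll":0,"grip":50},{"travel":[6,-203,120],"roll":0,"grip":50}]' 50
python3 -c "
from h import *
go((.4498,.2387,.0105),-85)"
```

```text
t: 28.92
position: [0.449, 0.2386, 0.051]
tool_rot: [[0.996, 0.085, -0.003], [0.085, -0.996, -0.001], [-0.003, 0.001, -1.0]]
force: [0.6, 0.9, 1.0]
finger_gap: 0.0503
gripper_force: 0.0
at [0.449  0.2386 0.051 ] y -85.1 travel [ 0.9 -0.1 40.5] roll -0.1 q7 -2.26 t 28.93
```

```bash
python3 -m crank '[{"travel":[0,0,20],"roll":0,"grip":50},{"travel":[0,0,40],"roll":0,"grip":50},{"travel":[0,0,40],"roll":0,"grip":50},{"travel":[0,0,40],"roll":0,"grip":0},{"travel":[0,0,40],"roll":0,"grip":0},{"travel":[0,0,40],"roll":0,"grip":0},{"travel":[0,0,40],"roll":0,"grip":0},{"travel":[0,0,40],"roll":0,"grip":0}]' 50
python3 -c "
from h import *
go(S((-.030,.042,.172)),-85)"
```

```text
t: 29.92
position: [0.4504, 0.24, 0.0145]
tool_rot: [[0.996, 0.086, 0.003], [0.086, -0.996, 0.001], [0.003, -0.001, -1.0]]
force: [-0.6, -0.5, 6.6]
finger_gap: 0.0317
gripper_force: 49.2
at [0.4504 0.24   0.0145] y -85.0 travel [  83.   196.7 -157.4] roll -0.0 q7 -2.3 t 29.93
```

```bash
python3 -m crank '[{"travel":[0,0,-30],"roll":0,"grip":0},{"travel":[0,0,-80],"roll":0,"grip":0},{"travel":[0,0,-130],"roll":0,"grip":0},{"travel":[0,0,-160],"roll":0,"grip":0},{"travel":[21,50,-160],"roll":0,"grip":0},{"travel":[42,100,-160],"roll":0,"grip":0},{"travel":[63,150,-160],"roll":0,"grip":0},{"travel":[83,197,-160],"roll":0,"grip":0}]' 50
python3 -m crank '[{"travel":[0,0,0],"roll":0,"grip":0},{"travel":[0,0,30],"roll":0,"grip":0},{"travel":[0,0,60],"roll":0,"grip":0},{"travel":[0,0,60],"roll":0,"grip":0}]' 50
python3 -c "
from h import *
go(S((-.030,.042,.0545)),-85)"
```

```text
t: 30.92
position: [0.5495, 0.0485, 0.1736]
tool_rot: [[0.996, 0.086, 0.002], [0.086, -0.996, -0.0], [0.002, 0.0, -1.0]]
force: [0.2, 0.4, -0.9]
finger_gap: 0.0319
gripper_force: 49.7
t: 31.42
position: [0.5463, 0.0509, 0.1111]
tool_rot: [[0.996, 0.088, -0.005], [0.088, -0.996, -0.0], [-0.005, -0.0, -1.0]]
force: [0.1, -0.0, -0.5]
finger_gap: 0.0322
gripper_force: 49.7
at [0.5463 0.0509 0.1111] y -84.9 travel [ 3.5  0.1 56.6] roll 0.1 q7 -1.78 t 31.43
```

```bash
python3 -m crank '[{"travel":[1,0,30],"roll":0,"grip":0},{"travel":[1,0,50],"roll":0,"grip":0},{"travel":[1,0,56],"roll":0,"grip":0},{"travel":[1,0,57],"roll":0,"grip":0},{"travel":[1,0,57],"roll":0,"grip":46},{"travel":[1,0,57],"roll":0,"grip":46},{"travel":[1,0,57],"roll":0,"grip":46}]' 50
python3 -m crank '[{"travel":[0,0,-40],"roll":0,"grip":46},{"travel":[0,0,-80],"roll":0,"grip":46},{"travel":[0,0,-120],"roll":0,"grip":46},{"travel":[-40,20,-120],"roll":0,"grip":46},{"travel":[-90,30,-120],"roll":0,"grip":50},{"travel":[-90,30,-120],"roll":0,"grip":50}]' 50
python3 -c "
from h import *
brass()
go((.4284,.3319,.173),-85)"
```

```text
t: 32.3
position: [0.55, 0.0504, 0.0563]
tool_rot: [[0.996, 0.087, 0.001], [0.087, -0.996, -0.0], [0.001, 0.0, -1.0]]
force: [-0.2, 0.0, -0.6]
finger_gap: 0.0464
gripper_force: 0.0
t: 33.05
position: [0.4587, 0.0109, 0.1752]
tool_rot: [[0.996, 0.084, -0.003], [0.084, -0.996, -0.002], [-0.003, 0.002, -1.0]]
force: [0.1, 0.5, -0.4]
finger_gap: 0.0495
gripper_force: 0.0
[ 14  13 134] [134.8 212.9] slab [0.4287 0.3318 0.0175] pan-local [-0.1305  0.3207]
[12  6 48] [215.2 212.1] slab [0.4305 0.0979 0.0175] pan-local [-0.1486  0.0956]
at [0.4614 0.0119 0.1759] y -85.1 travel [  -5.5 -321.6    2.6] roll -0.1 q7 -1.65 t 33.1
```

```bash
python3 -m crank '[{"travel":[-1,-60,0],"roll":0,"grip":50},{"travel":[-2,-120,0],"roll":0,"grip":50},{"travel":[-3,-180,0],"roll":0,"grip":50},{"travel":[-4,-240,0],"roll":0,"grip":50},{"travel":[-5,-300,0],"roll":0,"grip":50},{"travel":[-5,-321,40],"roll":0,"grip":50},{"travel":[-5,-321,90],"roll":0,"grip":50},{"travel":[-5,-321,122],"roll":0,"grip":50}]' 50
python3 -m crank '[{"travel":[0,0,0],"roll":0,"grip":50},{"travel":[0,0,0],"roll":0,"grip":50}]' 50
python3 -c "
from h import *
go((.4287,.3319,.0105),-85);brass2()"
```

```text
t: 34.1
position: [0.4294, 0.3332, 0.0515]
tool_rot: [[0.996, 0.088, -0.002], [0.088, -0.996, 0.0], [-0.002, -0.0, -1.0]]
force: [0.5, 0.7, -0.2]
finger_gap: 0.0498
gripper_force: 0.0
t: 34.35
position: [0.4309, 0.3335, 0.055]
tool_rot: [[0.996, 0.087, 0.002], [0.087, -0.996, 0.002], [0.002, -0.002, -1.0]]
force: [-0.2, -0.2, 1.5]
finger_gap: 0.0501
gripper_force: 0.0
at [0.4309 0.3335 0.055 ] y -85.0 travel [-2.4  1.5 44.5] roll -0.0 q7 -2.48 t 34.35
[ 13  12 130] [359.   97.5] slab [0.1942 0.8055 0.015 ]
[ 8  7 44] [316.6 156.8] slab [0.4161 0.3345 0.015 ]
[ 6 11 51] [263.7 225.4] slab [ 0.57   -0.0141  0.015 ]
```

```bash
python3 -m crank '[{"travel":[-2,1,20],"roll":0,"grip":50},{"travel":[-2,1,43],"roll":0,"grip":50},{"travel":[-2,1,43],"roll":0,"grip":50},{"travel":[-2,1,43],"roll":0,"grip":0},{"travel":[-2,1,43],"roll":0,"grip":0},{"travel":[-2,1,43],"roll":0,"grip":0},{"travel":[-2,1,43],"roll":0,"grip":0},{"travel":[-2,1,43],"roll":0,"grip":0}]' 50
python3 -c "
from h import *
go(S((-.030,-.048,.172)),-85)"
```

```text
t: 35.4
position: [0.429, 0.3319, 0.0128]
tool_rot: [[0.996, 0.087, 0.003], [0.087, -0.996, 0.002], [0.003, -0.002, -1.0]]
force: [-1.1, -2.3, 6.4]
finger_gap: 0.0326
gripper_force: 49.2
at [0.429  0.3319 0.0128] y -85.0 travel [  96.4  380.  -159.5] roll -0.0 q7 -2.52 t 35.4
```

```bash
python3 -m crank '[{"travel":[0,0,-30],"roll":0,"grip":0},{"travel":[0,0,-80],"roll":0,"grip":0},{"travel":[0,0,-130],"roll":0,"grip":0},{"travel":[10,40,-160],"roll":0,"grip":0},{"travel":[25,100,-160],"roll":0,"grip":0},{"travel":[40,160,-160],"roll":0,"grip":0},{"travel":[55,220,-160],"roll":0,"grip":0},{"travel":[70,278,-160],"roll":0,"grip":0}]' 50
python3 -m crank '[{"travel":[15,58,0],"roll":0,"grip":0},{"travel":[26,102,0],"roll":0,"grip":0},{"travel":[26,102,0],"roll":0,"grip":0},{"travel":[26,102,30],"roll":0,"grip":0},{"travel":[26,102,60],"roll":0,"grip":0},{"travel":[26,102,60],"roll":0,"grip":0},{"travel":[26,102,60],"roll":0,"grip":0}]' 50
python3 -c "
from h import *
go(S((-.030,-.048,.0535)),-85)"
```

```text
t: 36.4
position: [0.5225, 0.058, 0.172]
tool_rot: [[0.996, 0.087, 0.003], [0.087, -0.996, -0.0], [0.003, 0.0, -1.0]]
force: [0.3, -0.0, -0.9]
finger_gap: 0.0327
gripper_force: 49.7
t: 37.28
position: [0.5573, -0.0386, 0.1122]
tool_rot: [[0.996, 0.088, 0.002], [0.088, -0.996, 0.0], [0.002, 0.0, -1.0]]
force: [0.3, -0.5, -0.2]
finger_gap: 0.0329
gripper_force: 49.8
at [ 0.5573 -0.0386  0.1122] y -85.0 travel [ 0.   0.1 58.7] roll 0.0 q7 -1.63 t 37.27
```

```bash
python3 -m crank '[{"travel":[0,0,30],"roll":0,"grip":0},{"travel":[0,0,50],"roll":0,"grip":0},{"travel":[0,0,57],"roll":0,"grip":0},{"travel":[0,0,59],"roll":0,"grip":0},{"travel":[0,0,59],"roll":0,"grip":46},{"travel":[0,0,59],"roll":0,"grip":46},{"travel":[0,0,59],"roll":0,"grip":46}]' 50
python3 -m crank '[{"travel":[0,0,-50],"roll":0,"grip":46},{"travel":[0,0,-110],"roll":0,"grip":46},{"travel":[0,0,-170],"roll":0,"grip":46},{"travel":[-30,60,-230],"roll":0,"grip":46},{"travel":[-30,120,-290],"roll":0,"grip":46},{"travel":[-30,180,-290],"roll":0,"grip":46},{"travel":[-30,240,-290],"roll":0,"grip":46},{"travel":[-30,240,-290],"roll":0,"grip":46}]' 50
python3 - <<'E'
from h import *
q=brass(); knob(q); p=brass2()
cv2.imwrite("pics/pan5.png",np.vstack([cv2.resize(q[110:240,100:330],(600,339),interpolation=cv2.INTER_CUBIC),cv2.resize(p[120:280,170:430],(418,257),interpolation=cv2.INTER_CUBIC)[:,:].copy() if 0 else cv2.copyMakeBorder(cv2.resize(p[120:280,170:430],(418,257),interpolation=cv2.INTER_CUBIC),0,0,0,182,cv2.BORDER_CONSTANT)]))
print([(a["uv"],a["p"]) for a in eyes.pinpoint("cover_bar","scene")][:2])
E
```

```text
t: 38.15
position: [0.5568, -0.0395, 0.0523]
tool_rot: [[0.996, 0.087, 0.001], [0.087, -0.996, -0.0], [0.001, 0.0, -1.0]]
force: [-0.4, 0.1, -0.1]
finger_gap: 0.046
gripper_force: 0.0
t: 39.15
position: [0.5464, -0.2855, 0.3425]
tool_rot: [[0.997, 0.082, 0.001], [0.082, -0.997, -0.002], [0.0, 0.002, -1.0]]
force: [0.1, 0.1, -0.0]
finger_gap: 0.0463
gripper_force: 0.0
[ 12  11 108] [229.3 152. ] slab [0.6106 0.0579 0.0175] pan-local [0.0211 0.0419]
[ 13  12 111] [263.  166.9] slab [ 0.565  -0.0426  0.0175] pan-local [-0.0312 -0.0509]
[ 12  12 114] [231.8 169.1] slab [0.5584 0.0503 0.0175] pan-local [-0.0297  0.0391]
[ 19   8 103] [219.8 211.7] slab [0.4315 0.0846 0.0175] pan-local [-0.1488  0.0828]
knob: centroid [-11.3   0.1   0. ] ang by centroid -0.097 by axis -0.113 axis px [306.6 150.9]
[ 13  12 130] [359.   97.5] slab [0.1942 0.8055 0.015 ]
[ 13  11 117] [252.8 215.8] slab [ 0.5218 -0.0164  0.015 ]
[ 6 11 51] [263.7 225.4] slab [ 0.57   -0.0141  0.015 ]
[([309.0, 150.6], 0.83)]
```

View pics/pan5.png

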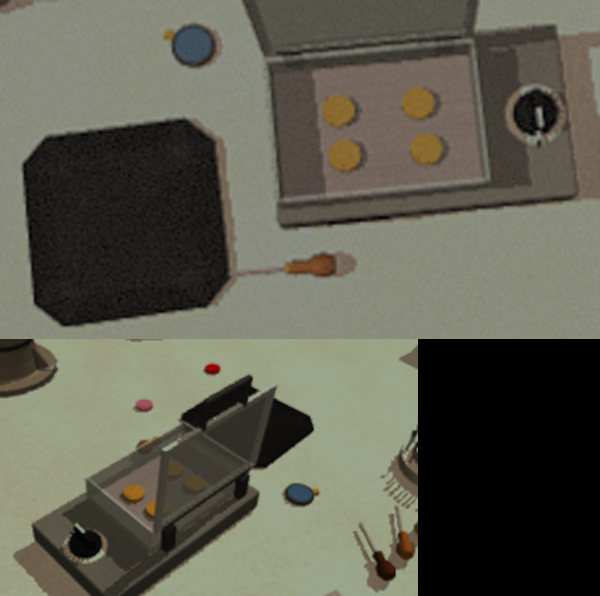

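All four medallions lie flat and apart on the pan (crop 340,110; 419,103; 346,155; 427,149). The slab is empty, the knob is at zero and the cover is upright. Now I'll shut the cover.

```bash
python3 -c "
from h import *
go(S((.091,0,.375)),5)"
```

```text
at [ 0.5467 -0.2835  0.3416] y -85.3 travel [ 151.7 -291.8  -33.6] roll 89.7 q7 -1.13 t 39.3
```

```bash
python3 -m crank '[{"travel":[0,-20,-34],"roll":-11,"grip":35},{"travel":[25,-70,-34],"roll":-22,"grip":35},{"travel":[50,-120,-34],"roll":-33,"grip":35},{"travel":[80,-170,-34],"roll":-44,"grip":35},{"travel":[110,-220,-34],"roll":-55,"grip":35},{"travel":[140,-270,-34],"roll":-66,"grip":35},{"travel":[152,-292,-34],"roll":-76,"grip":35},{"travel":[152,-292,-34],"roll":-86,"grip":35}]' 30
python3 -m crank '[{"travel":[0,0,0],"roll":-4.3,"grip":35},{"travel":[0,0,0],"roll":-4.3,"grip":35}]' 30
python3 - <<'E'
from h import *
go(S((.091,0,.290)),5)
eyes.read_camera("scene"); print([(a["uv"],a["p"]) for a in eyes.pinpoint("cover_bar","scene")][:2], proj("scene",S((.091,0,.306))))
E
```

```text
t: 40.3
position: [0.6728, 0.0294, 0.3755]
tool_rot: [[-0.031, 1.0, -0.001], [1.0, 0.031, 0.003], [0.003, -0.001, -1.0]]
force: [0.2, -0.8, 0.0]
finger_gap: 0.0346
gripper_force: 0.0
t: 40.55
position: [0.6728, 0.0249, 0.3758]
tool_rot: [[-0.093, 0.996, -0.0], [0.996, 0.093, 0.001], [0.001, -0.0, -1.0]]
force: [0.1, -0.9, -1.0]
finger_gap: 0.0349
gripper_force: 0.0
at [0.6728 0.0249 0.3758] y 5.3 travel [-5.3  0.5 85.8] roll 0.3 q7 -0.18 t 40.55
[([308.8, 150.6], 0.64)] [309.00470131 151.40089244]
```

```bash
python3 -m crank '[{"travel":[-3,0,40],"roll":0.3,"grip":35},{"travel":[-3,0,70],"roll":0.3,"grip":35},{"travel":[-3,0,86],"roll":0.3,"grip":35},{"travel":[-3,0,86],"roll":0.3,"grip":35},{"travel":[-3,0,86],"roll":0.3,"grip":0},{"travel":[-3,0,86],"roll":0.3,"grip":0},{"travel":[-3,0,86],"roll":0.3,"grip":0},{"travel":[-3,0,86],"roll":0.3,"grip":0}]' 30
python3 - <<'E'
from h import *
s=status.observe(); p=s["position"]
H=S((.085,0,.099)); d=p+[0,0,.019]-H; c,sn=np.cos(SC[2]),np.sin(SC[2])
lx=-(c*d[0]+sn*d[1]); A=np.arctan2(d[2],lx); r=.207; print("r",np.hypot(lx,d[2]),"ang",A)
for a in (1.5,1.35,1.2,1.05,.9,.75,.6,.45,.3,.15,.05,0,-.02):
    print(a,np.round([r*(np.cos(A)-np.cos(a))*1e3,r*(np.sin(A)-np.sin(a))*1e3],1))
E
```

```text
t: 41.65
position: [0.6751, 0.0204, 0.2917]
tool_rot: [[-0.086, 0.996, 0.004], [0.996, 0.086, 0.0], [0.0, 0.004, -1.0]]
force: [2.3, 1.5, 6.2]
finger_gap: 0.0084
gripper_force: 29.7
r 0.2118599773626929 ang 1.6052878028511495
1.5 [-21.8   0.4]
1.35 [-52.5   4.9]
1.2 [-82.1  13.9]
1.05 [-110.1   27.3]
0.9 [-135.8   44.7]
0.75 [-158.6   65.8]
0.6 [-178.   90.]
0.45 [-193.5  116.8]
0.3 [-204.9  145.7]
0.15 [-211.8  175.9]
0.05 [-213.9  196.5]
0 [-214.1  206.9]
-0.02 [-214.1  211. ]
```

```bash
python3 -m crank '[{"travel":[0,-22,0],"roll":0,"grip":0},{"travel":[0,-52,5],"roll":0,"grip":0},{"travel":[0,-82,14],"roll":0,"grip":0},{"travel":[0,-110,27],"roll":0,"grip":0},{"travel":[0,-136,45],"roll":0,"grip":0},{"travel":[0,-159,66],"roll":0,"grip":0},{"travel":[0,-178,90],"roll":0,"grip":0},{"travel":[0,-194,117],"roll":0,"grip":0}]' 30
python3 -m crank '[{"travel":[0,-11,29],"roll":0,"grip":0},{"travel":[0,-18,59],"roll":0,"grip":0},{"travel":[0,-20,80],"roll":0,"grip":0},{"travel":[0,-20,91],"roll":0,"grip":0},{"travel":[0,-20,95],"roll":0,"grip":0},{"travel":[0,-20,97],"roll":0,"grip":0},{"travel":[0,-20,97],"roll":0,"grip":0}]' 30
python3 - <<'E'
from h import *
p=status.observe()["position"];H=S((.085,0,.099)); d=p+[0,0,.019]-H; c,sn=np.cos(SC[2]),np.sin(SC[2])
lx=-(c*d[0]+sn*d[1]); print(np.arctan2(d[2],lx),np.hypot(lx,d[2]))
E
```

```text
t: 42.65
position: [0.48, 0.0013, 0.1727]
tool_rot: [[-0.085, 0.996, 0.001], [0.996, 0.085, -0.003], [-0.004, 0.001, -1.0]]
force: [5.4, -3.9, -0.4]
finger_gap: 0.0088
gripper_force: 32.3
t: 43.52
position: [0.4588, -0.0006, 0.0788]
tool_rot: [[-0.084, 0.996, -0.006], [0.996, 0.084, -0.006], [-0.006, -0.006, -1.0]]
force: [-12.4, -6.9, 35.9]
finger_gap: 0.0085
gripper_force: 36.7
-0.0054861005798368355 0.20996446154028414
```

```bash
python3 -m crank '[{"travel":[0,0,-1],"roll":0,"grip":0},{"travel":[0,0,-2],"roll":0,"grip":25},{"travel":[0,0,-2],"roll":0,"grip":30},{"travel":[0,0,-2],"roll":0,"grip":30},{"travel":[0,0,-50],"roll":0,"grip":30},{"travel":[0,0,-100],"roll":0,"grip":30},{"travel":[0,0,-150],"roll":0,"grip":30},{"travel":[0,0,-150],"roll":0,"grip":30}]' 30
python3 -m crank '[{"travel":[-60,-20,0],"roll":0,"grip":30},{"travel":[-120,-20,0],"roll":0,"grip":30},{"travel":[-180,-20,0],"roll":0,"grip":30},{"travel":[-240,-20,0],"roll":0,"grip":30},{"travel":[-240,-20,0],"roll":0,"grip":30},{"travel":[-240,-20,0],"roll":0,"grip":30}]' 30
python3 - <<'E'
from h import *
p,_=eyes.read_camera("scene"); q,_=eyes.read_camera("top")
for n in("scene","top"): print(n,[(a["uv"],round(a["p"],2)) for a in eyes.pinpoint("cover_bar",n)][:2],[(x,np.round(proj(n,S((.085-.207*np.cos(x),0,.099+.207*np.sin(x)))),1)) for x in (0,.05,.1)])
cv2.imwrite("pics/end6.png",np.vstack([cv2.resize(p[110:330,70:370],(600,440)),cv2.copyMakeBorder(cv2.resize(q[110:230,160:420],(347,160)),0,0,0,253,cv2.BORDER_CONSTANT)]))
E
```

```text
t: 44.52
position: [0.4633, 0.0022, 0.2294]
tool_rot: [[-0.086, 0.996, 0.008], [0.996, 0.086, -0.001], [-0.001, 0.008, -1.0]]
force: [0.2, -0.8, -0.3]
finger_gap: 0.0298
gripper_force: 0.0
t: 45.28
position: [0.4606, -0.2381, 0.2243]
tool_rot: [[-0.086, 0.996, -0.002], [0.996, 0.086, 0.002], [0.002, -0.002, -1.0]]
force: [-0.3, 0.2, 0.5]
finger_gap: 0.03
gripper_force: 0.0
scene [([242.0, 178.8], 0.77)] [(0, array([245.3, 179.9])), (0.05, array([245.3, 177.1])), (0.1, array([245.5, 174.3]))]
top [([249.3, 196.8], 0.59)] [(0, array([248. , 197.8])), (0.05, array([247.9, 197.2])), (0.1, array([247.8, 196.4]))]
```

View pics/end6.png

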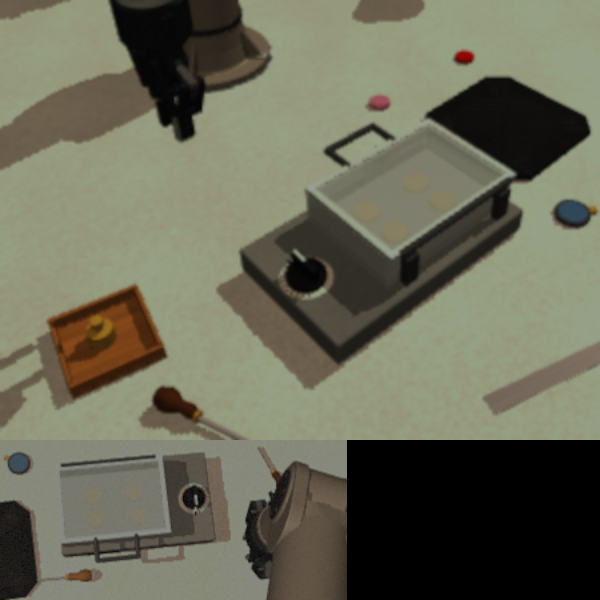

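The cover is fully shut, with its bar at crop (350,148). The four medallions lie under it, the weight stands in the dish at (98,328), the knob reads zero, and the bystanders are where they were.

```bash
python3 -c "
from station import ticket
print(ticket.sign_off())"
```

```text
the job is handed in; nothing more can be done
None
```

The job is handed in at about 45 s of robot time: the cover was opened upright, the check weight moved to its dish, the tare knob turned to zero (within about 0.1 rad by camera), all four medallions laid flat and apart on the pan, the cover fully shut, and the gravers and locket left untouched.

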